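# Close the earth link of the test bench

### The job

Close the earth link: swing the brass bar about its loose pivot bolt, off its black parking rail, until its slot drops over the second bolt, then press the red pad down until the bar lies flat and the orange spring catch has snapped over its end. Do not force it, and leave the resistance box, the transformer and the screwdriver beside the board where they are.

Things in the scene. Friction and masses are not known exactly. Their poses are not given: they have to be found in the camera images.
- fixture: Fixed grey board, 256 x 240 x 12 mm, on the worktop. Origin at its underside; x runs along the closed bar from pivot bolt to second bolt, y to the side where the bar is parked, z up. A black arc rail about the pivot bolt (radius 100 to 120 mm, 19 mm high) carries the parked bar. Between radius 122 and 184 mm the board is bare, so the bar's edge can be pushed there.
- pivot_bolt (a point): Axis of the pivot bolt, at the board's top face (axes as the board's). 8 mm brass bolt with washer and nut, 24 mm high; it keeps the bar on the board but leaves it loose (6 mm of play upward, 1.5 mm sideways).
- second_bolt (a point): Axis of the second bolt at the board's top face, 110 mm from the pivot bolt along the board's x. Plain brass bolt, 8 mm thick, rising 14 mm over the board, no nut. The black rail ends 15.5 mm (in y) short of this axis, so that the bar falls off its end just as the slot comes over the bolt; the bolt then stops any further swing.
- catch_tooth (a point): Foot of the orange catch's tooth when sprung out: 5 mm over the board, 186 mm from the pivot bolt along the board's x, 4 mm over the end of the closed bar. The tooth's face leans back 25 degrees and reaches 21 mm over the board; the black housing behind it (27 mm wide, 25 mm high) begins 3 mm beyond the bar's end.
- catch (a joint): Travel of the orange spring catch, m: 0 sprung out (over the bar, or no bar there), growing to 0.010 as it is pushed away from the bolts. The bar's end, pressed down on the tooth's face, pushes it back about 4 mm; that takes 5 to 20 N straight down on the red pad, then gives way as the catch snaps over the bar.
- link: Earth link: loose flat brass bar, 205 x 28 x 4 mm, 0.2 kg. Origin on the axis of its 11 mm pivot hole, underside; x runs along the bar to its free end (190 mm from the origin), z up. It starts sloping, free end about 34 mm over the board, turned 0.7 to 1.15 rad from closed towards the board's +y; closed, its x lies along the board's x. 1 to 3 N on its edge swing it.
- link_slot (a point): Centre of the bar's slot (21 mm along the bar, 12 mm wide, 110 mm from the pivot hole) at the underside; axes as the bar's. Once the slot has dropped over the bolt the bar's end rests on the catch's tooth, 7 to 20 mm over the board, until it is pressed down.
- link_pad (a point): Centre of the top of the ribbed red plastic pad on the bar, 160 mm from the pivot hole and 7 mm over the underside. The pad is 40 mm along the bar, 26 mm across and 3 mm thick; press here.
- decade_box: Bystander: blue-grey resistance box with knobs, 64 x 114 x 62 mm, loose; origin at the centre of its underside.
- transformer: Bystander: small transformer wrapped in yellow tape, 29 x 65 x 29 mm, loose; origin at the centre of its underside.
- screwdriver: Bystander: blue-handled screwdriver, 135 mm long, 14 mm thick, lying loose; origin at the centre of its underside.

How it is judged (in metres and radians):
On the way:
1. the bar has been swung until its slot dropped over the second bolt (horizontal distance between link_slot and second_bolt below 0.009 m and z of link_slot in the frame of second_bolt below 0.0125 m), for 0.1 s.
At the end, for the whole second after the job is handed in: The bar lies flat on the board and at rest (tilt under 0.03 rad, slot under 2 mm and pad top under 9.5 mm over the board), its slot over the second bolt (slot centre within 8 mm of the bolt's axis), and the catch sprung out over its end (joint under 1.5 mm) (horizontal distance between link_slot and second_bolt below 0.008 m and z of link_slot in the frame of second_bolt below 0.002 m and angle between link's own z axis and vertical below 0.03 rad and z of link_pad in the frame of second_bolt below 0.0095 m and value of joint catch below 0.0015 m and linear speed of link below 0.02 m/s); the robot touches nothing.
It fails at once if the bar is pushed or pressed with more than 70 N (contact force between any of the arm, the fingers and link above 70 N).
It fails at once if the resistance box, the transformer or the screwdriver is moved more than 20 mm (distance of any of decade_box, transformer, screwdriver from where it was at the start of the episode above 0.02 m).
It also fails if it takes over 51 s, if anything falls off the work surface, if the arm or the gripper's body presses on something with over 40 N, if the wrist force passes 120 N, or if a joint passes its speed limit or range.

### The arm

A 6-joint arm with a two-finger parallel gripper is mounted at the origin on a cart in front of the work surface, level with it; the furniture and walls round the work are solid. World frame = base frame: x ahead of the robot, y to its left, z up, the work surface at z = 0. Lengths are in mm, angles in rad, forces in N, time in s.
With the tool pointing down it reaches from about 275 to 775 mm from the base axis. Payload 14.6 kg.
Tool frame: the origin (TCP) lies at the very end of the fingers, on their centre line; the grasp point (between the pads) lies 19 mm behind it; z points along the fingers, y is the line along which they close (so a half turn about z gives the same grasp; the last joint's range is limited). The gripper opens to 85 mm and grips with 20 to 120 N. Pads are 22 mm wide; open, the fingers measure 114 mm over their backs; the gripper's body (76 mm by 85 mm) begins 54 mm behind the grasp point. The pads swing forward as they close: fully open they stand 13 mm farther back than shut.
Start: joints at [-1.353, 0.263, -0.048, 1.259, 0, 1.415], TCP at [191.212, -488.944, 231.278] pointing down, gripper open.
Joint ranges: [-2.65, 2.65], [-0.89, 1.7], [-1.18, 1.37], [-2.13, 2.11], [-1.35, 1.29], [-3.14, 3.14]. Speed limits (rad/s): [1.89, 1.89, 2.57, 2.79, 3.14, 3.14].

### API

Orientations are given as a unit quaternion [x, y, z, w].
In Python, from plant import arm, solve_ik, optics gives the robot as it stands. Calls block until the motion is done:
- arm.goto(position, orientation): joint-space move of the TCP to a pose.
- arm.line_to(position, attitude=None, velocity=150): straight line of the TCP; attitude=None keeps the orientation; velocity is the mean speed in mm/s.
- arm.move_joints(angles): joint-space move.
- arm.ungrasp() and arm.close(grasp_force=None): open the fingers fully, or close them until they stop; grasp_force is the grip in N (None keeps the last).
- arm.dwell(seconds).
- solve_ik(position, orientation): joint angles nearest the present ones, or None.
- optics.capture(name): name is "side" or "top" or "wrist"; returns (picture, depth): 384x512x3 uint8, red, green, blue; 384x512 float32, mm along the optical axis (not along the pixel's ray), 0 where there is no reading.
- optics.camera_info(name): a dict with "mtx" (3x3 intrinsics, pixels), "origin" and "attitude" of the camera in the world. Camera axes: x right, y up, looking along -z (the intrinsics and any distortion apply to the point x, -y, -z); pixel columns grow to the right and rows downward; lengths in mm; the calibration is good to about 2 mm. A picture is of the moment at which its call begins: read the wrist's pose just before it. camera_info takes no time and is no camera call; for the wrist camera it gives the pose at the moment of the call.
A pose or a line that the arm cannot do raises arm.Unreachable and nothing moves.
- arm.close_job(): hands the job in, once; it reports no verdict.
Readings, each from a call of its own:
- arm.current_t(): time.
- arm.current_qpos(): joint angles.
- arm.current_joint_velocities(): joint speeds.
- arm.current_effort(): joint torques, N m.
- arm.current_eef_pos(): TCP position.
- arm.current_eef_rot(): TCP orientation.
- arm.current_wrist_force(): force on the tool from outside, world axes, zero at the start.
- arm.current_wrist_torque(): the same for the moment, N m.
- arm.current_gripper_width(): finger opening in mm.
Only numpy, scipy, OpenCV 4.12 (cv2) and the standard library are available. Lean on these libraries where they do the work, as an engineer would, in place of code of your own. Each camera call takes 0.05 s, during which the arm holds its last target. There are 200 camera calls.

## Working session

There is one attempt and no reset: what is moved stays moved. The work goes in short steps, each a Python script; the robot and the scene stay as the last script left them, time stands still between calls to the robot, and variables do not carry over. Pictures are saved under pics/ and viewed, on a budget of 10 in all, crops included, one or two more only if the job needs it, and the job is handed in when it is done.

```bash
ls; mkdir -p pics; cat > h.py <<'E'
import numpy as np, cv2
from scipy.spatial.transform import Rotation as R
from plant import arm, solve_ik, optics
def cloud(name):
    ci=optics.camera_info(name); im,d=optics.capture(name)
    K=np.array(ci['mtx']); v,u=np.mgrid[:384,:512]
    x=(u-K[0,2])/K[0,0]*d; y=(v-K[1,2])/K[1,1]*d
    P=np.stack([x,-y,-d],-1)@R.from_quat(ci['attitude']).as_matrix().T+np.array(ci['origin'])
    P[d<=0]=np.nan
    return im,P,ci
def save(n,im): cv2.imwrite('pics/'+n,im[:,:,::-1])
E
python3 - <<'E'
from h import *
for n in ['top','side']:
    im,P,ci=cloud(n); print(n,ci); save(n+'0.png',im); np.savez(n+'0.npz',im=im,P=P)
print(arm.current_t(),arm.current_eef_rot(),arm.current_gripper_width())
E
```

```text
pics
top {'mtx': array([[475.49274227,   0.        , 255.29764595],
       [  0.        , 475.49274227, 190.98170904],
       [  0.        ,   0.        ,   1.        ]]), 'origin': array([ 344.59948471,  174.07921948, 1003.86623408]), 'attitude': array([ 0.07326812, -0.0723926 , -0.70175327,  0.70493507])}
side {'mtx': array([[412.30578162,   0.        , 257.60405764],
       [  0.        , 412.30578162, 189.58699367],
       [  0.        ,   0.        ,   1.        ]]), 'origin': array([ 315.53859741, -537.05406769,  503.60825103]), 'attitude': array([ 0.49305218, -0.07082625, -0.14746004,  0.85448155])}
0.1 [ 9.82676168e-01  1.85330288e-01 -3.05968789e-06 -4.82496271e-04] 85.58123729705554
```

View pics/top0.png

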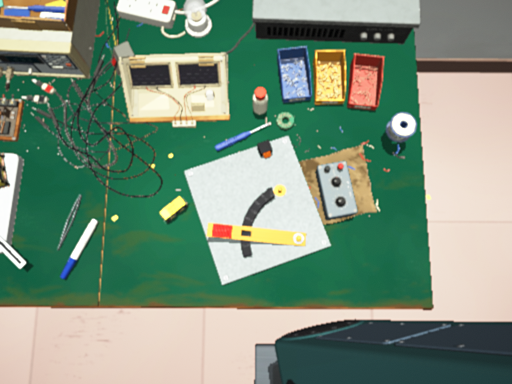

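View pics/side0.png

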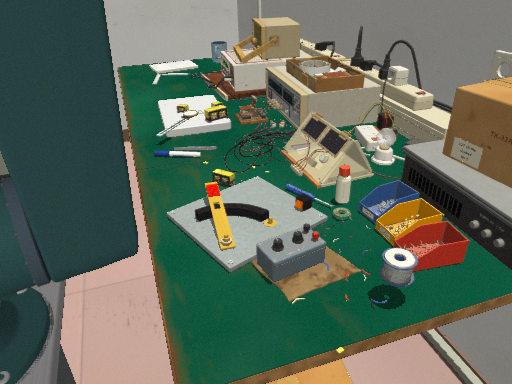

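The top view shows the pivot nut at about (299,239), the second bolt at (280,191), the catch at (265,150) and the red pad at (222,231). The box (337,190) is right of the board, the screwdriver (245,135) is beyond it and the transformer (173,209) is to its left.

```bash
cat > m.py <<'E'
from h import *
def blobs(n,f):
    z=np.load(f); im,P=z['im'],z['P']; hsv=cv2.cvtColor(im,cv2.COLOR_RGB2HSV)
    on=(P[...,0]>200)&(P[...,0]<700)&(np.abs(P[...,1]-150)<350)&(P[...,2]<90)
    M={'yellow':cv2.inRange(hsv,(18,120,120),(35,255,255)),'red':cv2.inRange(hsv,(0,160,120),(6,255,255))|cv2.inRange(hsv,(174,160,120),(180,255,255)),
       'orange':cv2.inRange(hsv,(7,170,120),(17,255,255)),'grey':cv2.inRange(hsv,(0,0,110),(180,45,230)),'black':cv2.inRange(hsv,(0,0,0),(180,255,60))}
    for k,m in M.items():
        m=m*on.astype(np.uint8); c,l,s,ce=cv2.connectedComponentsWithStats(m)
        for i in range(1,c):
            if s[i,4]>=25:
                p=P[l==i]; print(n,k,s[i,4],ce[i].round(1),np.nanmedian(p,0).round(0),'z',np.nanpercentile(p[:,2],[5,95]).round(0))
                if k=='grey' and s[i,4]>3000: print(cv2.minAreaRect(p[:,:2].astype(np.float32)), cv2.boxPoints(cv2.minAreaRect(p[np.isfinite(p[:,0])][:,:2].astype(np.float32))))
for n in ['top','side']: blobs(n,n+'0.npz')
E
python3 m.py
python3 - <<'E'
from h import *
z=np.load('top0.npz');P=z['P']
for n,u,v in [('pivot',299,239),('pivot',302,240),('second',280,191),('second',281,189),('catch',265,150),('pad',222,231),('box',337,190),('screw',245,135),('board',260,215),('boardc',187,173),('green',400,250)]: print(n,P[v,u].round(1))
E
```

```text
top yellow 170 [308.9 169.4] [605.  60.   2.] z [-1.  4.]
top yellow 56 [279.7 190.1] [554. 124.  13.] z [ 9. 25.]
top yellow 125 [173.3 207. ] [514. 348.  27.] z [ 4. 31.]
top yellow 53 [209.9 229.8] [464. 267.  48.] z [32. 52.]
top yellow 796 [263.4 235.4] [455. 159.  29.] z [15. 40.]
top red 215 [221.6 230.6] [462. 243.  47.] z [43. 51.]
top orange 38 [266.7 153.8] [631. 151.  27.] z [18. 32.]
top grey 108 [261.6 148.8] [643. 159.  12.] z [ 9. 35.]
top grey 1398 [336.8 189.3] [549.  10.  45.] z [42. 49.]
top grey 80 [254.9 202.3] [528. 179.  30.] z [10. 33.]
top grey 64 [264.1 207.8] [521. 157.  12.] z [ 9. 21.]
top grey 370 [246.5 254.2] [428. 218.  10.] z [-2. 15.]
top grey 108 [260.3 247.3] [438. 175.  12.] z [ 8. 31.]
top grey 42 [203.5 321. ] [ 237.  359. -750.] z [-758. -740.]
top black 179 [388.2 144.2] [ 660. -115.   -0.] z [-3.  3.]
top black 37 [401.7 146.2] [ 658. -146.    0.] z [-3.  2.]
top black 60 [321.4 195.9] [539.  36.  21.] z [14. 30.]
top black 25 [334.8 182.9] [560.  14.  54.] z [48. 60.]
top black 26 [339.2 203.1] [518.   6.  53.] z [48. 62.]
side yellow 107 
[... 1398 characters left out ...]
[15. 33.]
side black 38 [179.6 228.6] [377. 185.   1.] z [-1.  2.]
side black 25 [305.9 228.5] [589.  25.  56.] z [50. 61.]
side black 75 [297.4 238.5] [563.   4.  54.] z [49. 63.]
side black 58 [210.6 256.4] [417.  76.   0.] z [-1.  2.]
side black 74 [277.3 246.1] [521.  -3.  54.] z [49. 62.]
side black 51 [264.5 277.9] [493. -17.   1.] z [-1.  2.]
side black 661 [386.3 296.3] [ 668. -126.    1.] z [-1.  2.]
pivot [448.2  85.8  30.9]
pivot [447.   79.   23.2]
second [551.8 123.3  15.1]
second [553.5 121.8  27.3]
catch [635.5 155.6  37.6]
pad [462.1 242.7  46.3]
box [547.6   7.8  47.6]
screw [676.9 198.9  12.8]
board [500.1 165.7  14.7]
boardc [591.1 322.8  11.7]
green [ 429.7 -130.1   -3.8]
```

```bash
python3 - <<'E'
import cv2
a=cv2.imread('pics/top0.png')[125:290,155:365]
cv2.imwrite('pics/crop1.png',cv2.resize(a,None,fx=3.6,fy=3.6,interpolation=cv2.INTER_CUBIC))
E
```

```text
(no output)
```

View pics/crop1.png

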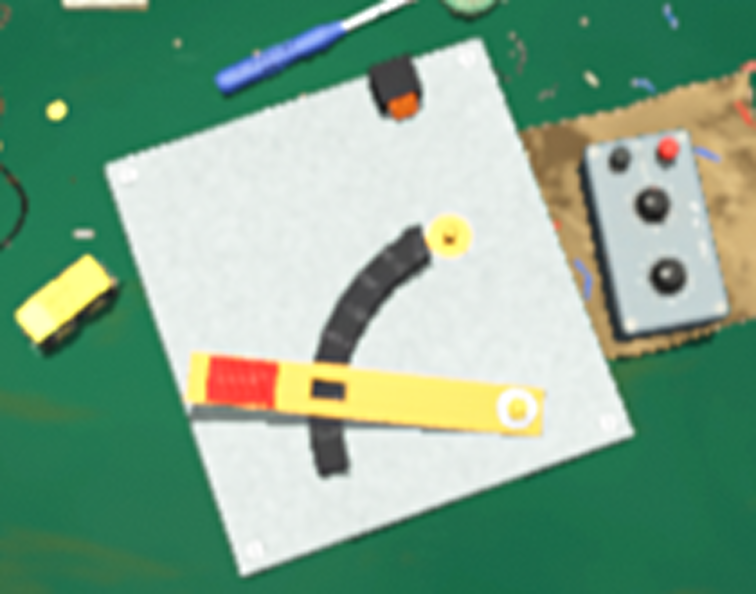

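The crop shows pivot nut at crop (517,407), second bolt (450,237), tooth (403,105), board corners (105,165),(483,40),(633,433),(242,577), and pad (242,380). Next I cast these onto their known heights.

```bash
python3 - <<'E'
from h import *
ci=optics.camera_info('top'); K=ci['mtx']; A=R.from_quat(ci['attitude']).as_matrix(); o=ci['origin']
def ray(u,v,z):
    d=A@np.array([(u-K[0,2])/K[0,0],-(v-K[1,2])/K[1,1],-1]); return (o+d*(z-o[2])/d[2])[:2]
c=lambda a,b,z: ray(155+(a+.5)/3.6-.5,125+(b+.5)/3.6-.5,z)
pv=c(517,407,36); sb=c(450,237,26); t=c(403,105,30); cor=np.array([c(*k,12) for k in [(105,165),(483,40),(633,433),(242,577)]]); pad=c(242,380,48)
print('pv',pv,'sb',sb,np.linalg.norm(sb-pv),'tooth',t,np.linalg.norm(t-pv),'pad',pad,np.linalg.norm(pad-pv))
e=[cor[1]-cor[2],cor[0]-cor[3],cor[0]-cor[1],cor[3]-cor[2]]
for k in e: print(np.linalg.norm(k),np.arctan2(k[1],k[0]))
for k in [sb-pv,t-pv,pad-pv]: print(np.arctan2(k[1],k[0]))
print(cor.mean(0),cor)
E
```

```text
pv [450.35655483  87.78980989] sb [550.6253229  124.62507221] 106.82070211757154 tooth [629.37173265 152.12991195] 190.22639833088027 pad [463.5090989  242.87315014] 155.64007144880188
252.11946195154115 0.3412837656782456
256.1379457777514 0.34426442365365034
240.03447127173138 1.907002750285695
239.28428535922833 1.9237761297367961
0.3520604594079993
0.3450344450226025
1.486189266237821
[516.54364084 173.76747415] [[596.62082329 329.773134  ]
 [675.81018504 103.17747564]
 [438.23151905  18.79382462]
 [355.51203596 243.32546234]]
```

```bash
cat >> h.py <<'E'
pv=np.array([449.8,87.5]); yaw=0.346
def u(a): return np.array([np.cos(a),np.sin(a)])
def quat(th,s):
    a=yaw+th; y=s*np.r_[u(a),0]; z=np.array([0,0,-1.]); x=np.cross(y,z)
    return R.from_matrix(np.stack([x,y,z],1)).as_quat()
def pos(th,z,r=150,off=25):
    return np.r_[pv+r*u(yaw+th)+off*u(yaw+th+np.pi/2),z]
E
python3 - <<'E'
from h import *
best=None
for s in (1,-1):
    qs=[solve_ik(pos(th,z),quat(th,s)) for th,z in [(1.35,150),(1.35,16),(.7,16),(0,16),(0,150)]]
    print(s,[None if q is None else np.round(q,2) for q in qs])
    if all(q is not None for q in qs):
        d=np.abs(qs[0]-np.array(arm.current_qpos())).max()
        if best is None or d<best[0]: best=(d,s)
print(best); s=best[1]
arm.close(20); print(arm.current_t(),arm.current_gripper_width())
arm.goto(pos(1.35,150),quat(1.35,s)); print(arm.current_t(),arm.current_eef_pos(),pos(1.35,150))
print(arm.current_wrist_force())
arm.line_to(pos(1.35,60)); im,P,ci=cloud('side'); save('s1.png',im[130:330,130:400].repeat(2,0).repeat(2,1))
im,P,ci=cloud('wrist'); save('w1.png',im); print(arm.current_t())
E
```

```text
1 [array([ 0.35,  0.21, -0.35,  1.01,  0.  ,  0.22]), array([ 0.35,  0.35, -0.58,  0.64,  0.  ,  0.22]), array([ 0.28,  0.46, -0.37,  0.74,  0.  ,  0.81]), array([ 0.14,  0.54, -0.23,  0.81,  0.  ,  1.36]), array([ 0.14,  0.43, -0.01,  1.13,  0.  ,  1.36])]
-1 [array([ 0.35,  0.21, -0.35,  1.01,  0.  , -2.92]), array([ 0.35,  0.35, -0.58,  0.64,  0.  , -2.92]), array([ 0.28,  0.46, -0.37,  0.74,  0.  , -2.34]), array([ 0.14,  0.54, -0.23,  0.81,  0.  , -1.78]), array([ 0.14,  0.43, -0.01,  1.13,  0.  , -1.78])]
(np.float64(1.7001576435572445), 1)
0.8667 -0.03152037867011613
3.5417 [406.65730786 232.74783594 150.05822878] [406.26417142 233.20391769 150.        ]
[0.72965503 1.11541943 0.67476906]
4.3917
```

View side.

View pics/s1.png

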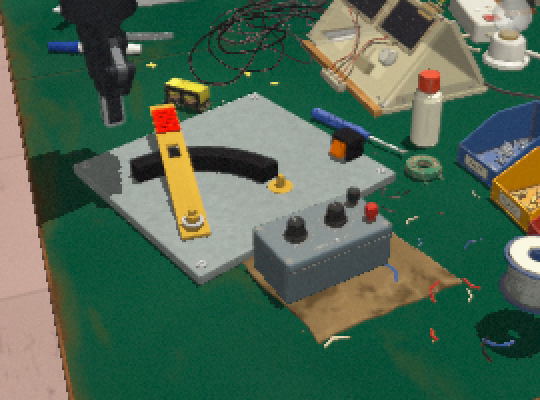

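Fingers (115,115 in the crop) stand on the open side of the bar at the parking end, clear of it. I descend and sweep with a force guard.

```bash
python3 - <<'E'
from h import *
arm.line_to(pos(1.35,16)); f0=np.array(arm.current_wrist_force()); print(arm.current_eef_pos(),f0,arm.current_t())
for th in np.arange(1.25,0.14,-0.1):
    arm.line_to(pos(th,16),quat(th,1),80); f=np.array(arm.current_wrist_force())-f0
    print(round(th,2),f.round(1),round(arm.current_t(),2))
    if np.linalg.norm(f)>12: break
im,P,ci=cloud('side'); save('s2.png',im[130:330,130:400].repeat(2,0).repeat(2,1))
E
```

```text
[406.34851251 233.23026864  16.50343076] [-0.77913657 -0.53148526 -0.06080461] 4.8333
1.25 [ 0.7 -0.3  0.5] 5.17
1.15 [ 0.4  0.9 -0.6] 5.52
1.05 [0.8 1.  0.1] 5.86
0.95 [1.  0.9 0.2] 6.2
0.85 [ 0.7  0.2 -0.5] 6.54
0.75 [ 0.8  1.  -0.3] 6.88
0.65 [ 1.  -0.3  1.3] 7.22
0.55 [0.4 0.2 0.1] 7.57
0.45 [1.5 0.2 0.3] 7.91
0.35 [1.2 0.6 0.8] 8.25
0.25 [ 0.7 -0.4  0.4] 8.59
0.15 [ 0.9  1.1 -0.1] 8.93
```

View pics/s2.png

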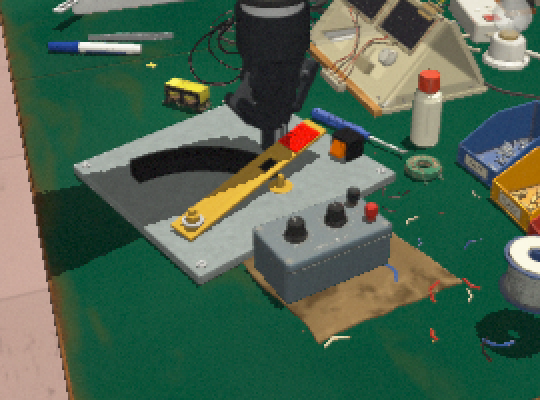

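The bar rides the rail ahead of the fingers, still about 0.15 rad short of the bolt. I approach in small steps now, watching the red pad's height.

```bash
cat >> h.py <<'E'
def pad():
    im,P,ci=cloud('side'); hsv=cv2.cvtColor(im,cv2.COLOR_RGB2HSV)
    m=(cv2.inRange(hsv,(0,160,100),(6,255,255))|cv2.inRange(hsv,(174,160,100),(180,255,255)))>0
    m&=(P[...,0]>430)&(P[...,0]<650)&(P[...,1]>100)&(P[...,1]<260)&(P[...,2]<60)
    p=P[m]; d=np.nanmedian(p,0)-np.r_[pv,12]; c,s=u(yaw)
    return im,np.array([c*d[0]+s*d[1],-s*d[0]+c*d[1],d[2]]).round(1),m.sum()
E
python3 - <<'E'
from h import *
f0=np.array([-.3,-.1,.1]); z0=None
for th in np.arange(0.14,-0.045,-0.01):
    arm.line_to(pos(th,16),quat(th,1),25); f=np.array(arm.current_wrist_force())-f0
    im,p,n=pad(); print(round(th,3),f.round(1),p,n,round(arm.current_t(),2))
    if z0 is None: z0=p[2]
    if np.linalg.norm(f)>6 or p[2]<z0-7: break
save('s3.png',im[130:330,130:400].repeat(2,0).repeat(2,1))
E
```

```text
0.14 [0.3 0.2 0.4] [154.8  20.9  32.7] 154 9.28
0.13 [-0.2 -0.1  0.1] [156.2  18.8  32.8] 155 9.58
0.12 [ 0.7  0.3 -0.4] [156.1  17.5  32.6] 155 9.88
0.11 [-0.1  0.7  0.6] [155.9  16.   32.5] 156 10.18
0.1 [0.7 0.8 0.5] [156.2  13.8  32.8] 157 10.48
0.09 [-0.3  0.4  0.7] [155.9  12.6  32.5] 157 10.78
0.08 [0.1 0.5 1.1] [156.5  10.9  32.6] 155 11.08
0.07 [ 0.4  0.4 -0.3] [157.    9.5  32.3] 158 11.38
0.06 [ 0.   0.1 -0.3] [156.7   7.6  32.2] 157 11.68
0.05 [ 0.6 -0.1 -0.5] [156.7   5.6  31.7] 158 11.98
0.04 [-0.   0.5  0.1] [157.2   4.3  31.2] 160 12.28
0.03 [-0.2  0.7 -0.7] [157.    3.2  31.2] 165 12.58
0.02 [0.  0.8 0. ] [157.    0.8  30.7] 162 12.88
0.01 [ 0.1  0.  -0.3] [156.9  -2.3  17.6] 137 13.18
```

View pics/s3.png

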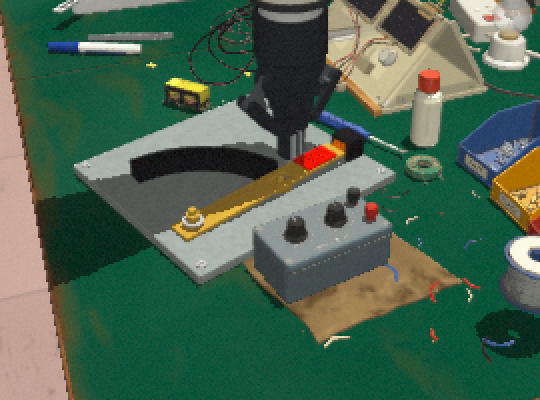

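The slot dropped over the bolt (pad fell from 31 to 18 mm over the board and the bar lines up with the catch). Now back off and press the pad.

```bash
python3 - <<'E'
from h import *
arm.line_to(pos(0.01,16,150,40),None,80); arm.line_to(pos(0.01,75,150,40),None,150)
arm.line_to(pos(0,75,160,-1),quat(0,1),100); im,p,n=pad(); print('pad',p,n)
arm.line_to(pos(0,36,160,-1),None,80); arm.dwell(.2); f0=np.array(arm.current_wrist_force()); print(f0,arm.current_t())
for z in np.arange(34,16.4,-1):
    arm.line_to(pos(0,z,160,-1),None,20); f=np.array(arm.current_wrist_force())-f0
    print(z,round(arm.current_eef_pos()[2],1),f.round(1),round(arm.current_t(),2))
    if np.linalg.norm(f)>32: break
im,p,n=pad(); save('s4.png',im[130:330,130:400].repeat(2,0).repeat(2,1))
E
```

```text
pad [158.1  -2.6  17.4] 134
[-0.06842304 -1.06873551  0.5629478 ] 15.5333
34.0 33.9 [ 0.4  1.  -0.4] 15.78
33.0 32.9 [-0.6  2.  -0.5] 16.03
32.0 31.9 [ 0.   1.7 -0.1] 16.28
31.0 30.9 [ 0.9  0.5 -1.5] 16.53
30.0 30.0 [ 0.2  1.7 -0.7] 16.78
29.0 29.0 [ 0.5  0.8 -1.5] 17.03
28.0 28.2 [-1.4  0.9  4.5] 17.28
27.0 27.4 [-0.2  0.2  6. ] 17.53
26.0 26.4 [-0.8  1.4  6.8] 17.78
25.0 25.0 [ 0.5  0.8 -0.4] 18.03
24.0 23.9 [0.5 1.  0.4] 18.28
23.0 23.0 [0.2 1.  1.4] 18.53
22.0 22.0 [1.  0.1 2.2] 18.78
21.0 20.9 [1.1 1.3 1.4] 19.03
20.0 19.7 [ 0.8  1.2 -0.2] 19.28
19.0 19.0 [-1.5  0.8  3.4] 19.53
18.0 19.0 [-5.9 -1.1 17.7] 19.78
17.0 18.9 [-10.6  -0.9  32.1] 20.03
```

The force peaked, gave way, then bottomed at TCP z 19.0, the flat height. I retract and check.

```bash
python3 - <<'E'
from h import *
arm.line_to(pos(0,25,160,-1),None,60); arm.line_to(pos(0,160,150,-1),None,150)
arm.goto(pos(1.2,200,170),quat(1.2,1)); arm.dwell(.3)
im,p,n=pad(); print('pad',p,n,arm.current_t(),arm.current_wrist_force())
save('s5.png',cv2.resize(im[150:280,160:340],None,fx=4,fy=4,interpolation=cv2.INTER_CUBIC))
z=np.load('side0.npz'); 
im,P,ci=cloud('side'); hsv=cv2.cvtColor(im,cv2.COLOR_RGB2HSV)
for a,b in ((z['im'],z['P']),(im,P)):
    m=(cv2.inRange(cv2.cvtColor(a,cv2.COLOR_RGB2HSV),(7,170,100),(17,255,255))>0)&(b[...,0]>600)&(b[...,0]<660)&(abs(b[...,1]-150)<25)
    print('orange',m.sum(),np.nanmean(b[m],0).round(1), np.argwhere(m).mean(0).round(1))
E
```

```text
pad [158.1  -1.8   7.8] 130 22.6417 [-0.70209062  0.38242928  0.33483805]
orange 57 [630.9 151.3  26. ] [204.1 298.6]
orange 63 [629.2 150.6  25.3] [204.6 298. ]
```

View pics/s5.png

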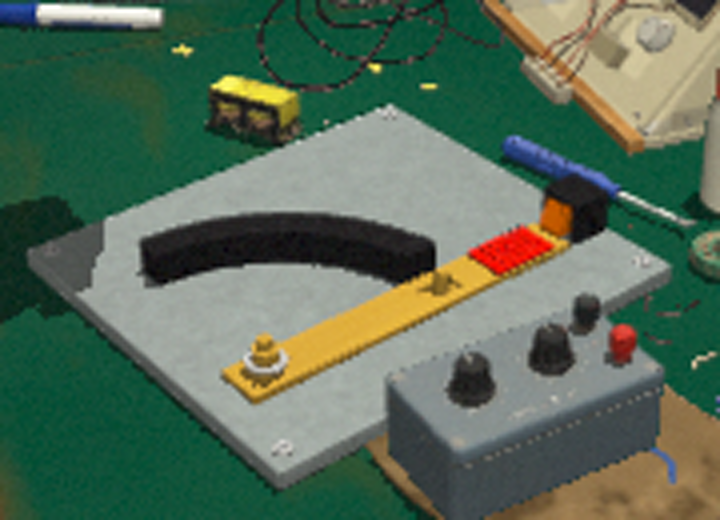

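The bar lies flat with its slot over the second bolt (440,283 in the crop). The orange tooth (555,215) is out over its end, and the bystanders have not visibly moved.

```bash
python3 -c "
from h import *
arm.close_job(); print(arm.current_t())"
```

```text
the job is handed in; nothing more can be done
the job is handed in; nothing more can be done
```

The earth link is closed: the bar is flat on the board with its slot over the second bolt, and the orange catch has sprung out over its end. I handed the job in at about 23 s of the 51 s allowed; the hand-in gives no verdict.

- **Swing:** I pushed the bar's edge with closed fingers at 150 mm from the pivot. The force stayed within about 2 N. The bar dropped over the bolt, and the pad fell from 31 to 18 mm over the board.
- **Press:** Resistance built to about 7 N and gave way as the catch snapped over. The fingers then stopped at the flat height, and I stopped pressing at about 34 N, against the 70 N limit.
- **Last checks:**
  - The pad top measured 7.8 mm over the board, against a limit of 9.5 mm.
  - The tooth is within about 2 mm of where it stood at the start, roughly the camera's accuracy. That agrees with it being sprung out, but does not prove the 1.5 mm limit by itself.
  - The last picture shows the resistance box, transformer and screwdriver apparently unmoved; I checked them by eye only.
  - The arm was about 190 mm above the board and touching nothing.

No check failed. The pad measured about 2 mm off its nominal place along the bar and across it, also within the camera's accuracy.

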